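Take the lifting link off the safety hook

TASK

Take the steel lifting link off the safety hook and hang it on the plain open hook of the other stand. The guard lip over the hook's mouth holds it in: with the link itself, push the sprung keeper back until the link comes up against the housing, keep it pressed there and lift the link straight out past the lip. Work by feel and gently, never jamming the link against lip or housing or forcing it onto the plain hook, keep the gripper itself off both hooks, leave the cutter and the step block between the stands where they are, and leave the link hanging still on the arm of the plain hook.

Things in the scene. Friction and masses are not known exactly. Their poses are not given: they have to be found in the camera images.
- link_crown (a point): Centre of the crown (top bar) of the loose lifting link: a rectangular ring of 12 mm square steel bar, 56 mm wide (y), 12 thick (x), 90 high, window 32 x 66 mm, 0.2 to 0.4 kg. It hangs upright (z up), crown centre 6 mm above the hook arm, the arm through its window. Grip the crown's flat ends, 56 mm apart along y, from above at this height.
- link: The lifting link as a whole; origin and axes are those of link_crown. It must not be pressed with more than 18 N against guard, keeper or housing, nor with more than 35 N on the plain hook. Closing fingers may press it down on the arm, where it drags; there are 6 mm of room under the lip to raise it before pushing.
- hook_seat (a point): On the safety hook: point on top of its arm under the seated link, 125 mm above the bench. x runs along the arm back to the post, y across, z up. Arm 14 mm wide, 12 thick, with a 6 mm strap under it. The nose wall, 6 mm in front (-x), touches the seated link. Over the nose lies the guard's lip, 16 mm wide, 18 to 25 mm above the arm's top, reaching back 5 to 31 mm from the nose wall, over the link.
- hook_mouth (a point): Fixed point on the arm's top 20 mm behind hook_seat. Here a dark sprung keeper block, 15 mm wide, sticks out of a steel housing (28 mm wide, 25 mm above the arm) and pushes the link forward with 2 to 5 N. Pushed back (+x) the link meets the housing's solid front after 7 to 34 mm; only in the last 2.5 mm before that is it clear of the lip and free to rise.
- safety_stand: Stand of the safety hook, fixed; origin on the bench 24 mm behind hook_seat, same axes; foot 190 x 70 mm. Lip, strap and housing are one guard, clamped along the arm at a place that differs by 26 mm and is not measured; its front end is 24 to 50 mm ahead of hook_seat. To draw the link forward off the hook, raise it 30 to 44 mm from its seat, so that its crown clears the lip and its bottom bar the strap.
- guard_mount: Small dark block on top of the safety hook's post, fixed, its origin and axes those of safety_stand; it carries the guard with lip, keeper and housing, wherever these are clamped.
- plain_saddle (a point): On the plain hook (like the safety hook, but without guard, lip and keeper): middle of its arm's top, 125 mm above the bench; x along the arm back to the post, y across, z up. Arm 14 mm wide, 12 thick. The upturned nose stands 30 to 40 mm in front (-x), 18 mm higher than the arm's top; the post is 67 mm behind and no higher than the arm.
- plain_stand: Stand of the plain hook, fixed; origin on the bench under plain_saddle, same axes; foot 190 x 70 mm. It is on the left or the right of the safety hook.
- cutter_center (a point): Centre of a brown ribbed shell cutter, 39 mm across, 46 mm high, upright on the bench between the stands: not to be moved.
- stepped_center (a point): Centre of a dark steel step block, 48 x 66 x 40 mm, on the bench in front of and between the stands: not to be moved.
Mind the look-alikes: they are no part of the job. Leave any purple look-alike of the link alone.

How it is judged (in metres and radians):
On the way, in this order (a step that is already met when the one before it is completed fails the run):
1. the link has pushed the keeper back: it is at least 4 mm behind its seat, still down in the hook (x of link_crown in the frame of hook_seat above 0.004 m and z of link_crown in the frame of hook_seat below 0.015 m), for 0.1 s.
2. the link has been lifted out behind the lip: its crown is more than 28 mm above the arm and still over the hook's arm (z of link_crown in the frame of hook_seat above 0.028 m and x of link_crown in the frame of hook_seat above 0.003 m and horizontal distance between link_crown and hook_seat below 0.05 m), for 0.05 s.
At the end, for the whole second after the job is handed in: The link hangs still on the arm of the plain hook, between nose and post: crown centre within 12 mm of the arm's middle line and 2 to 12 mm above its top (it rests at 6), upright within 0.2 rad, slower than 0.03 m/s (x of link_crown in the frame of plain_saddle between -0.026 and 0.062 m and y of link_crown in the frame of plain_saddle between -0.012 and 0.012 m and z of link_crown in the frame of plain_saddle between 0.002 and 0.012 m and angle between link_crown's own z axis and vertical below 0.2 rad and linear speed of link below 0.03 m/s); the robot touches nothing.
It fails at once if the link is jammed or wrenched against the safety hook's lip, keeper or housing (more than 18 N) (contact force between link and guard_mount above 18 N).
It fails at once if the link is forced or dropped onto the plain hook (more than 35 N) (contact force between link and plain_stand above 35 N).
It fails at once if the gripper or arm itself presses on one of the hooks (more than 5 N) (contact force between any of the fingers, the arm and safety_stand above 5 N or contact force between any of the fingers, the arm and plain_stand above 5 N).
It fails at once if the cutter or the step block is moved by more than 15 mm (distance of any of cutter_center, stepped_center from where it was at the start of the episode above 0.015 m).
It also fails if it takes over 51 s, if anything falls off the work surface, if the arm or the gripper's body presses on something with over 40 N, if the wrist force passes 120 N, or if a joint passes its speed limit or range.

ROBOT

A 6-joint arm with a two-finger parallel gripper is mounted at the origin on a cart in front of the work surface, level with it; the furniture and walls round the work are solid. World frame = base frame: x ahead of the robot, y to its left, z up, the work surface at z = 0. Lengths are in mm, angles in rad, forces in N, time in s.
With the tool pointing down it reaches from about 325 to 775 mm from the base axis. Payload 5.5 kg.
Tool frame: the origin (TCP) lies at the very end of the fingers, on their centre line; the grasp point (between the pads) lies 19 mm behind it; z points along the fingers, y is the direction in which the jaws open and shut (so a half turn about z gives the same grasp; the last joint's range is limited). The gripper opens to 88 mm and grips with 3 to 60 N. Pads are 20 mm wide; open, the fingers measure 115 mm over their backs; the gripper's body (75 mm by 178 mm) begins 61 mm behind the grasp point.
Start: joints at [-1.198, 0.091, 1.231, -0, 1.82, -0.057], TCP at [250.015, -545.444, 222.631] pointing down, gripper open.
Joint ranges: [-2.87, 2.87], [-0.86, 2.18], [0.17, 2.46], [-1.51, 4.65], [0.06, 2.69], [-2.65, 2.65]. Speed limits (rad/s): [2.57, 2.57, 3.01, 3.14, 3.14, 3.14].

INTERFACE

Orientations are given as a unit quaternion [x, y, z, w].
In Python, from rig import move_pose, movel, goto_joints, grip, dwell, inverse_kinematics, get_obs, camera, get_calibration, IKError, close_job gives the robot as it stands. Calls block until the motion is done:
- move_pose(position, orientation): joint-space move of the TCP to a pose.
- movel(position, max_speed=150, rotation=None, threshold=None): straight line of the TCP; rotation=None keeps the orientation; max_speed is the mean speed in mm/s. With threshold (N) it stops when the force on the tool has changed by that much, and returns True; else False.
- goto_joints(angles): joint-space move.
- grip(opening, f_grip=None): finger opening in mm; f_grip is the grip in N (None keeps the last); returns when the fingers have stopped.
- dwell(seconds).
- inverse_kinematics(position, orientation): joint angles nearest the present ones, or None.
- get_obs(): the state.
- camera(name): name is "side" or "top" or "wrist"; returns (picture, depth): 480x640x3 uint8, red, green, blue; 480x640 float32, mm along the optical axis (not along the pixel's ray), 0 where there is no reading.
- get_calibration(name): a dict with "vfov" (degrees; the focal length in pixels is half the picture's height over the tangent of half this angle, whatever the lens; pixels are square), "cx", "cy" (the principal point, pixels), "k1" (the pictures are not rectified: a ray, as slopes to the right and down, at radius r is drawn at 1 + k1 r^2 times it, then the intrinsics apply), "R" (3x3) and "t" (3): a world point X has camera coordinates R X + t. Camera axes: x right, y down, z forward; pixel columns grow to the right and rows downward; lengths in mm; the calibration is good to about 2 mm. A picture is of the moment at which its call begins: read the wrist's pose just before it. get_calibration takes no time and is no camera call; for the wrist camera it gives the pose at the moment of the call.
A pose or a line that the arm cannot do raises IKError and nothing moves.
- close_job(): hands the job in, once; it reports no verdict.
The state is a dict: "clock": time; "q": joint angles; "qd": joint speeds; "joint_torque": joint torques, N m; "tcp_pos": TCP position; "eef_rot": TCP orientation; "force": force on the tool from outside, world axes, zero at the start; "wrist_torque": the same for the moment, N m; "grip_width": finger opening in mm.
Only numpy, scipy, OpenCV 4.12 (cv2) and the standard library are available. Lean on these libraries where they do the work, as an engineer would, in place of code of your own. Each camera call takes 0.05 s, during which the arm holds its last target.

## Working session

There is one attempt and no reset: what is moved stays moved. The work goes in short steps, each a Python script; the robot and the scene stay as the last script left them, time stands still between calls to the robot, and variables do not carry over. Pictures are saved under pics/ and viewed, and the job is handed in when it is done.

```bash
ls; mkdir -p pics
cat > h.py <<'E'
import numpy as np, cv2
from rig import *
def unproj(cal,u,v,d):
    f=240/np.tan(np.radians(cal['vfov'])/2)
    K=np.array([[f,0,cal['cx']],[0,f,cal['cy']],[0,0,1.]])
    p=cv2.undistortPoints(np.array([[[u,v]]],float),K,np.array([cal['k1'],0,0,0,0.]),).ravel() if 0 else None
    x=(np.asarray(u,float)-cal['cx'])/f; y=(np.asarray(v,float)-cal['cy'])/f
    xu,yu=x.copy() if hasattr(x,'copy') else x,y
    for _ in range(20):
        s=1+cal['k1']*(xu**2+yu**2); xu=x/s; yu=y/s
    P=np.stack([xu*d,yu*d,d*np.ones_like(xu)],-1)
    return (P-np.array(cal['t']))@np.array(cal['R'])
def cloud(cal,dep):
    v,u=np.mgrid[0:480,0:640]
    return unproj(cal,u,v,dep)
E
python3 - <<'E'
from h import *
o=get_obs();print(o)
for n in ['side','top','wrist']:
    c=get_calibration(n);p,d=camera(n)
    print(n,c['vfov'],c['k1'],(-np.array(c['R']).T@np.array(c['t'])).round(),np.array(c['R']).round(2).tolist())
    cv2.imwrite(f'pics/{n}0.png',p[:,:,::-1]); np.savez(f'{n}0.npz',p=p,d=d,**c)
E
```

```text
pics
{'clock': 0.0, 'q': array([-1.19769263e+00,  9.18184028e-02,  1.23186058e+00,  2.43961010e-06,
        1.81980648e+00, -5.67163300e-02]), 'qd': array([-0.00018927,  0.00166372, -0.00154924,  0.00095827,  0.00077637,
       -0.00070478]), 'joint_torque': array([-2.66574731e-03, -4.46463203e+01, -4.06450331e+01,  6.96635060e-02,
        2.96637788e-02, -1.84129485e-04]), 'tcp_pos': array([ 249.90620151, -545.15213338,  221.54539772]), 'eef_rot': array([ 9.76995087e-01,  2.13259709e-01, -1.47924246e-04, -9.34775943e-04]), 'force': array([ 0.96564454, -1.09021466, -0.32276891]), 'wrist_torque': array([0.03054577, 0.01266934, 0.0537064 ]), 'grip_width': 87.61403760309345}
side 43.7658611865394 0.03787674027050959 [428. 990. 681.] [[-1.0, -0.05, -0.02], [-0.01, 0.62, -0.78], [0.05, -0.78, -0.62]]
top 44.57984023774889 -0.07694185841466819 [374. 246. 968.] [[0.01, -1.0, -0.01], [-0.99, -0.01, -0.1], [0.1, 0.02, -0.99]]
wrist 71.65024381106895 -0.06199872012258423 [ 325. -511.  383.] [[0.42, -0.91, -0.0], [-0.87, -0.4, 0.3], [-0.27, -0.12, -0.95]]
```

View pics/side0.png

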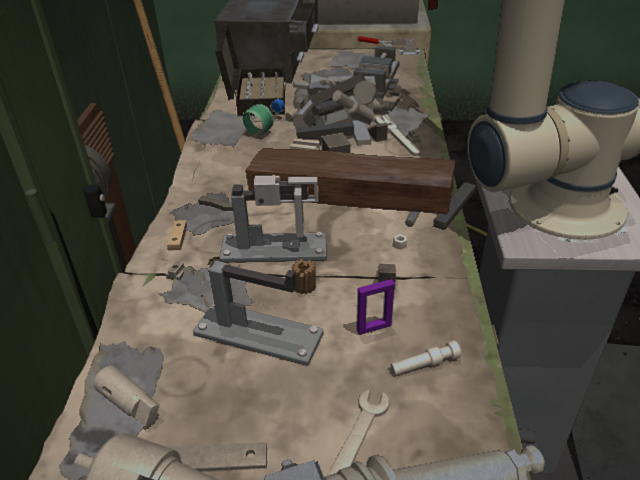

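View pics/top0.png

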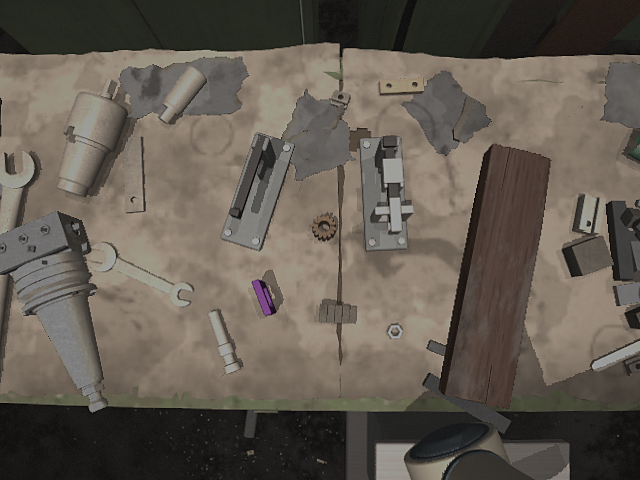

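View pics/wrist0.png

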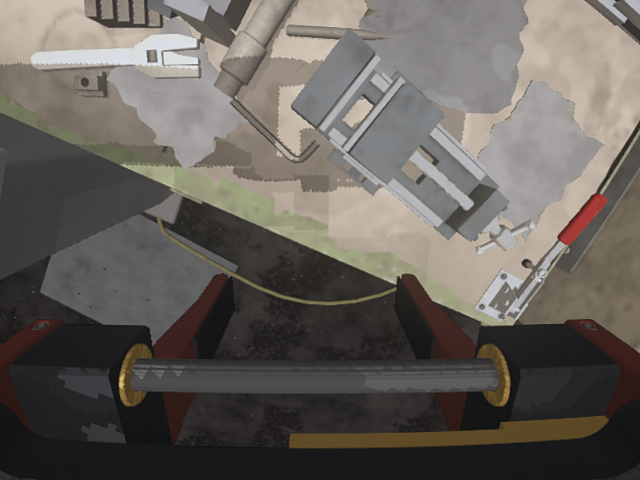

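The top view shows the safety stand at about (385,190), with housing, keeper and link. The plain stand is at (258,190), the cutter at (323,226) and the step block at (338,312). A purple look-alike stands at (262,297) and is to be left alone. Next I'll enlarge.

Run:
```python
import cv2
a=cv2.imread('pics/top0.png')[125:260,210:430]; cv2.imwrite('pics/topc.png',cv2.resize(a,None,fx=3.6,fy=3.6,interpolation=cv2.INTER_CUBIC))
a=cv2.imread('pics/side0.png')[165:365,185:345]; cv2.imwrite('pics/sidec.png',cv2.resize(a,None,fx=3,fy=3,interpolation=cv2.INTER_CUBIC))
```

```text
(no output)
```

View pics/topc.png

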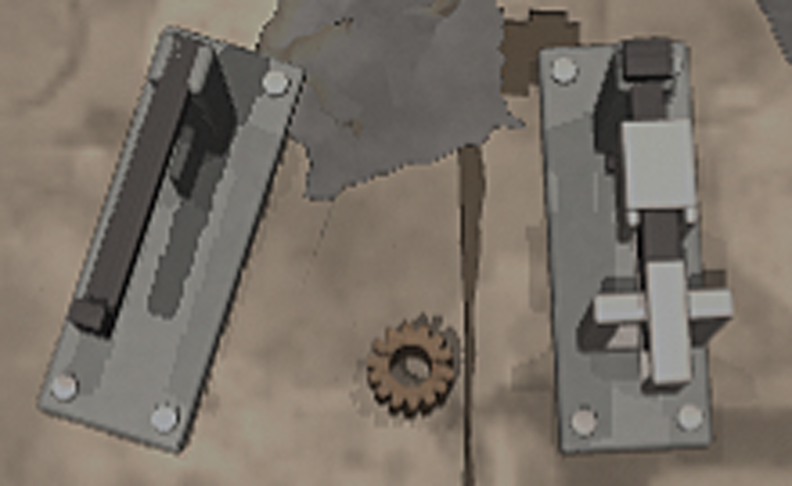

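View pics/sidec.png

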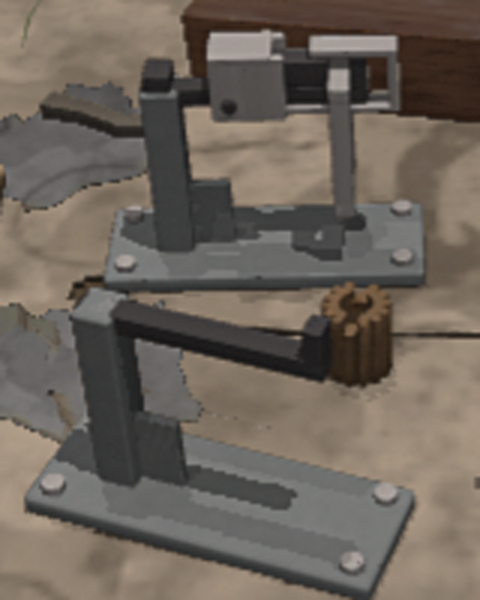

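Crop of top: the link's crown ends are at crop (597,308) and (730,304). The lip bar spans (665,262) to (665,385), the housing is at (658,165), and the plain arm runs from (190,50) to (95,315). Next, metric positions.

Run:
```python
from h import *
for n in ['top','side']:
    z=np.load(f'{n}0.npz'); P=cloud(z,z['d']); d=z['d']
    ok=d>0
    m=ok&(P[...,2]>3)&(P[...,2]<30)&(P[...,0]>350)&(P[...,0]<760)&(P[...,1]>0)&(P[...,1]<500)
    # stand regions by z histogram
    print(n,'bench z', np.median(P[...,2][ok&(abs(P[...,2])<15)]))
    for name,(u0,u1,v0,v1) in ({'safe':(358,412,130,255),'plain':(216,298,130,252)} if n=='top' else {'safe':(218,330,174,262),'plain':(190,325,260,365)}).items():
        Q=P[v0:v1,u0:u1].reshape(-1,3); Q=Q[d[v0:v1,u0:u1].ravel()>0]
        h=np.histogram(Q[:,2],bins=np.arange(-10,180,5)); print(name,dict((int(b),int(c)) for b,c in zip(h[1],h[0]) if c))
        foot=Q[(Q[:,2]>6)&(Q[:,2]<20)]
        r=cv2.minAreaRect(foot[:,:2].astype(np.float32)); print(' foot',r, np.median(foot[:,2]))
        for lo,hi in [(105,132),(132,140),(140,147),(147,160)]:
            S=Q[(Q[:,2]>lo)&(Q[:,2]<hi)]
            if len(S)>5: print('  ',lo,hi,len(S),S.min(0).round(1),S.max(0).round(1),cv2.minAreaRect(S[:,:2].astype(np.float32)))
z=np.load('top0.npz');P=cloud(z,z['d'])
for nm,(u,v) in dict(crownL=(376,210),crownR=(412,210),lipfront=(395,229),lipback=(395,199),house=(392,172),plnose=(236,211),plarm1=(245,190),plarm2=(258,155),safearm=(394,190),cut=(323,226),step=(338,312),beam=(510,160),beam2=(485,250)).items(): print(nm,P[v,u].round(1))
```

```text
top bench z -0.35168445264768916
safe {-10: 133, -5: 1138, 0: 559, 5: 385, 10: 2051, 15: 207, 20: 18, 25: 6, 30: 5, 35: 6, 40: 10, 45: 8, 50: 15, 55: 48, 60: 29, 65: 14, 70: 18, 75: 14, 80: 16, 85: 17, 90: 18, 95: 22, 100: 11, 105: 39, 110: 74, 115: 54, 120: 143, 125: 114, 130: 114, 135: 326, 140: 169, 145: 523, 150: 405}
 foot ((558.2935791015625, 152.79624938964844), (191.74229431152344, 79.8743896484375), 2.3002536296844482) 11.919714223374616
   105 132 448 [476.  120.2 105.1] [621.6 174.6 132. ] ((548.213134765625, 155.23471069335938), (146.81689453125, 53.44191360473633), 10.308290481567383)
   132 140 416 [476.5 121.7 132.2] [620.3 173.8 139.8] ((548.4057006835938, 147.7322235107422), (52.082313537597656, 143.8104248046875), 89.94371032714844)
   140 147 202 [476.  134.5 140. ] [580.8 166.8 147. ] ((528.7208251953125, 150.77163696289062), (30.547060012817383, 105.41478729248047), 87.5916976928711)
   147 160 895 [476.5 134.5 147. ] [582.1 163.4 154.5] ((529.1895751953125, 147.40469360351562), (106.04349517822266, 28.427783966064453), 2.9553377628326416)
plain {-10: 97, -5: 354
[... 2467 characters left out ...]
2807617188), 75.57138061523438)
   132 140 51 [500.6 371.7 132.2] [513.  384.3 140. ] ((505.3322448730469, 379.4671325683594), (15.01229190826416, 9.740808486938477), 27.74443817138672)
   140 147 51 [500.8 369.4 140.2] [512.5 384.3 144.4] ((506.2226257324219, 376.0421142578125), (14.21876049041748, 9.463269233703613), 72.26681518554688)
crownL [508.4 172.2 136.1]
crownR [508.6 120.6 137.4]
lipfront [479.6 146.5 147.9]
lipback [522.4 146.3 148.4]
house [560.6 150.7 152.1]
plnose [504.6 372.5 143.2]
plarm1 [538.8 362.9 124.4]
plarm2 [591.  344.7 125.8]
safearm [536.4 147.  143. ]
cut [ 5.029e+02  2.485e+02 -2.000e-01]
step [360.9 223.3  24.5]
beam [601.5 -46.4  65.9]
beam2 [457.7  -0.9  74.1]
```

```bash
cat > fit.py <<'E'
from h import *
def pca(S):
    c=np.median(S[:,:2],0); r=cv2.fitLine(S[:,:2].astype(np.float32),cv2.DIST_HUBER,0,.01,.01).ravel()
    return r[2:].round(1),round(float(np.degrees(np.arctan2(r[1],r[0]))),2)
for n in ['top','side']:
    z=np.load(f'{n}0.npz'); P=cloud(z,z['d']).reshape(-1,3)
    x,y,h=P.T
    for nm,m in dict(lip=(h>146)&(h<152)&(x>470)&(x<520)&(abs(y-147)<25),
      house=(h>147)&(h<156)&(x>535)&(x<590)&(abs(y-147)<30),
      crown=(h>134)&(h<140)&(abs(x-508)<16)&(abs(y-147)<35),
      plarm=(h>121)&(h<129)&(x>508)&(x<600)&(y>320)&(y<390),
      nose=(h>140)&(h<148)&(y>350)&(y<400)&(x<530)&(x>480),
      foot=(h>9)&(h<14)&(y>100)&(y<200)&(x>440)&(x<680),
      pfoot=(h>9)&(h<14)&(y>300)&(y<410)&(x>460)&(x<690),
      post=(h>128)&(h<160)&(x>595)&(x<640)&(y>100)&(y<200), beam=(h>40)&(h<90)&(y<70)&(y>-60)&(x>450)&(x<560)).items():
        S=P[m]
        if len(S)<5: print(n,nm,len(S)); continue
        lo,hi=np.percentile(S,[1,99],axis=0)
        print(n,nm,len(S),'line',pca(S),'lo',lo.round(1),'hi',hi.round(1),'rect',[np.round(a,1) for a in cv2.minAreaRect(S[:,:2].astype(np.float32))])
E
python3 fit.py
```

```text
top lip 336 line (array([498.1, 146.1], dtype=float32), 3.24) lo [476.6 138.  146.5] hi [519.5 154.3 151.8] rect [array([498.1, 145.9]), array([43.8, 16.2]), np.float64(2.5)]
top house 514 line (array([562.6, 149.7], dtype=float32), -16.41) lo [540.8 134.8 147.3] hi [581.6 163.2 153.5] rect [array([561.1, 149. ]), array([42.2, 28.4]), np.float64(3.0)]
top crown 220 line (array([509. , 146.8], dtype=float32), -86.94) lo [502.6 119.  134.3] hi [516.  173.7 139.5] rect [array([509.1, 146.3]), array([12.1, 55.1]), np.float64(3.1)]
top plarm 618 line (array([554.2, 359.7], dtype=float32), -17.82) lo [510.6 339.5 121.5] hi [599.3 378.1 128. ] rect [array([556.1, 359.3]), array([17.5, 97.4]), np.float64(70.4)]
top nose 67 line (array([502.9, 375.6], dtype=float32), 83.55) lo [497.2 368.3 140.4] hi [509.1 382.8 145.1] rect [array([503. , 375.8]), array([14.2,  9.6]), np.float64(70.1)]
top foot 2123 line (array([554.4, 163.1], dtype=float32), 8.35) lo [464.  111.9   9.1] hi [650.3 185.9  13.9] rect [array([557.9, 149.1]), array([190.5,  70.5]), np.float64(3.0)]
top pfoot 2672 line (array([553
[... 1429 characters left out ...]
ray([557. , 156.5], dtype=float32), 7.86) lo [469.2 114.9   9.2] hi [654.6 187.6  13.7] rect [array([562.1, 150.7]), array([188.8,  73.5]), np.float64(3.3)]
side pfoot 3228 line (array([557.9, 366.2], dtype=float32), -10.36) lo [471.  314.6   9.2] hi [657.6 407.6  13.8] rect [array([580.7, 354. ]), array([ 71.8, 225.2]), np.float64(73.3)]
side post 95 line (array([613.9, 155.9], dtype=float32), 67.12) lo [606.5 143.2 128.4] hi [622.4 164.6 137.3] rect [array([614.6, 153. ]), array([16.1, 22.9]), np.float64(4.3)]
side beam 1424 line (array([490.2,  -3.4], dtype=float32), -33.04) lo [451.3 -58.7  41.6] hi [559.   20.7  75.1] rect [array([505. , -17.8]), array([ 83.8, 109.9]), np.float64(89.9)]
```

```bash
cat >> h.py <<'E'
def Q(deg):
    a=np.radians(deg)/2; return [float(np.cos(a)),float(np.sin(a)),0.,0.]
def snap(n,name):
    c=get_calibration(n);p,d=camera(n)
    cv2.imwrite(f'pics/{name}.png',p[:,:,::-1]); np.savez(f'{name}.npz',p=p,d=d,**c)
E
python3 - <<'E'
from h import *
print(inverse_kinematics([510.7,147.3,290],Q(3)),inverse_kinematics([510.7,147.3,112],Q(3)),inverse_kinematics([551,361,140],Q(-17.5)))
movel([250,-545,330],200)
move_pose([480,147,280],Q(3))
o=get_obs();print(o['clock'],o['tcp_pos'],o['q'],o['force'])
snap('wrist','w1')
E
```

```text
[ 2.16795047e-01 -6.86391945e-02  1.27159130e+00 -4.44089210e-16
  1.93864055e+00  1.73523150e+00] [ 2.16795047e-01 -8.71619751e-02  1.60471711e+00 -4.44089210e-16
  1.62403752e+00  1.73523150e+00] [ 5.28365168e-01  2.48793922e-01  1.20136611e+00 -4.44089210e-16
  1.69143262e+00  2.40459411e+00]
3.4167 [480.25057302 146.43228484 279.99147647] [ 2.28307019e-01 -1.51771010e-01  1.36658532e+00 -1.89429014e-04
  1.92675539e+00  1.74762751e+00] [ 0.05466785  0.24734194 -0.38630419]
```

View pics/w1.png

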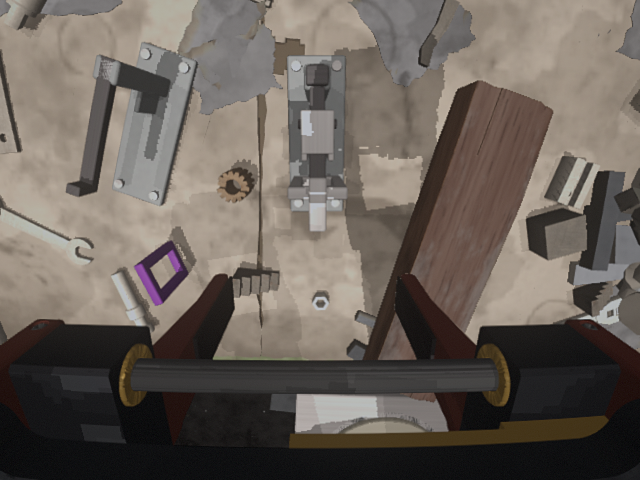

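The wrist view shows the safety hook at (317,190), the crown ends at (297,190) and (338,190), the lip tip at (318,225), and the plain hook's nose at (80,187) with its post at (105,68).

```bash
sed -i "s/for n in \['top','side'\]:/import sys\nfor n in sys.argv[1:]:/; s/{n}0.npz/{n}.npz/" fit.py; python3 fit.py w1 | grep -v beam
python3 -c "
import cv2
a=cv2.imread('pics/w1.png')[90:240,260:380]; cv2.imwrite('pics/w1c.png',cv2.resize(a,None,fx=4,fy=4,interpolation=cv2.INTER_CUBIC))"
```

```text
w1 lip 835 line (array([499. , 144.5], dtype=float32), 4.48) lo [477.5 136.  146.9] hi [519.6 152.7 150.7] rect [array([498.5, 144.5]), array([42.7, 15.6]), np.float64(3.6)]
w1 house 1523 line (array([563.6, 148.2], dtype=float32), 6.67) lo [541.  134.  147.3] hi [581.2 162.1 151. ] rect [array([560.4, 147.8]), array([42. , 28.1]), np.float64(3.0)]
w1 crown 519 line (array([509.9, 144.9], dtype=float32), -86.14) lo [502.6 117.7 134.3] hi [516.4 172.2 137.9] rect [array([509.9, 145. ]), array([12.1, 55. ]), np.float64(4.4)]
w1 plarm 1644 line (array([555.7, 356.9], dtype=float32), -17.97) lo [509.  338.2 121.3] hi [599.2 377.  126.1] rect [array([555. , 357.9]), array([ 18.2, 100.3]), np.float64(71.1)]
w1 nose 162 line (array([503.4, 373.4], dtype=float32), 67.39) lo [497.2 366.4 140.1] hi [509.1 380.6 143.7] rect [array([502.9, 373.8]), array([14.2, 11. ]), np.float64(77.3)]
w1 foot 3779 line (array([566.6, 157.7], dtype=float32), -0.11) lo [466.  111.6   9.2] hi [651.7 185.3  13.2] rect [array([558.5, 147.7]), array([188.3,  69.9]), np.float64(3.3)]
w1 pfoot 6752 line (array([560.8, 351. ], dtype=float32), -20.83) lo [468.3 303.4   9.2] hi [655.  404.8  13.3] rect [array([580. , 350.3]), array([ 71., 231.]), np.float64(72.8)]
w1 post 465 line (array([610.6, 150.8], dtype=float32), -72.75) lo [603.1 141.4 128.5] hi [618.7 160.3 136.9] rect [array([610.9, 150.8]), array([15.6, 18.8]), np.float64(2.8)]
```

View pics/w1c.png

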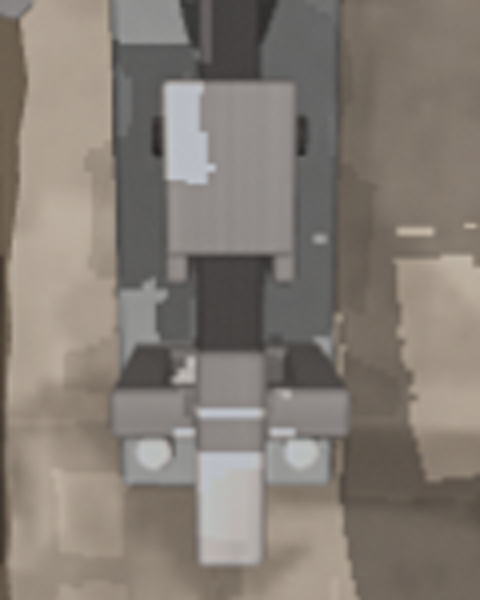

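```bash
python3 - <<'E'
from h import *
def s(t):
    o=get_obs();print(t,round(o['clock'],2),o['tcp_pos'].round(1),'F',o['force'].round(2),'T',o['wrist_torque'].round(2),'w',round(o['grip_width'],2))
movel([510.3,146.4,180],150)
s('above'); 
print(movel([510.3,146.4,112],60,threshold=8)); s('down')
grip(50,35); s('grip')
dwell(0.3); s('grip')
snap('wrist','w2'); snap('side','s2')
E
python3 -c "
import cv2
a=cv2.imread('pics/s2.png')[150:270,210:350]; cv2.imwrite('pics/s2c.png',cv2.resize(a,None,fx=4,fy=4,interpolation=cv2.INTER_CUBIC))"
```

```text
above 4.32 [510.6 146.4 181.1] F [ 0.61 -0.92  0.8 ] T [-0.01  0.01  0.01] w 87.8
False
down 5.6 [510.6 146.5 112.6] F [ 0.84 -0.65  0.22] T [ 0.04 -0.01 -0.01] w 87.73
grip 6.2 [510.3 146.2 112.1] F [-0.41 -0.81 -0.1 ] T [-0.19  0.07 -0.05] w 55.73
grip 6.5 [510.3 146.2 112.1] F [-0.52 -2.48  1.64] T [-0.39  0.03  0.04] w 56.13
```

View pics/w2.png

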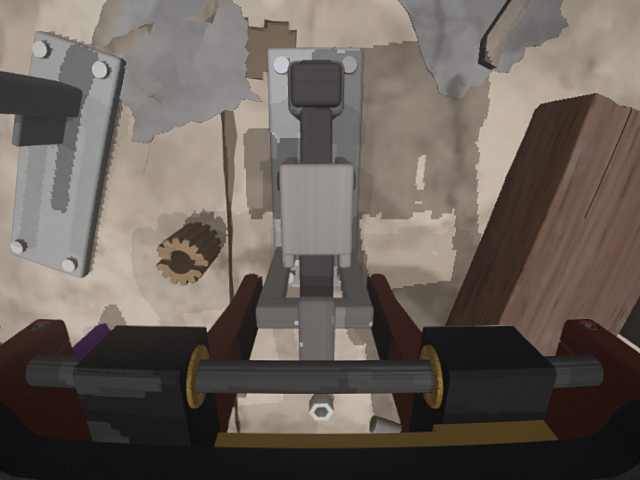

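View pics/s2c.png

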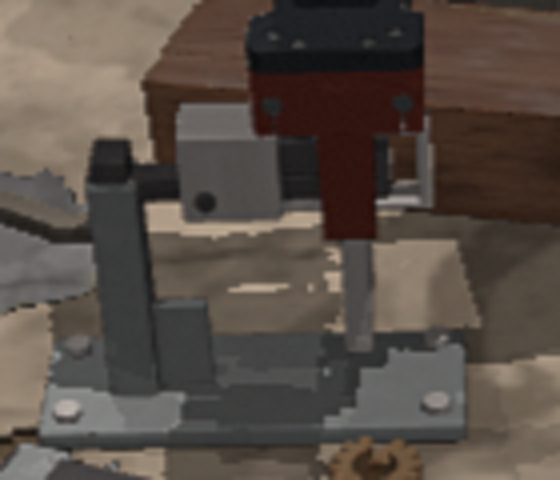

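The link is gripped: crown at (258..372, 310) between the pads, width 56.1. Next: raise 3 mm, then push back gently.

```bash
cat >> h.py <<'E'
def s(t):
    o=get_obs();print(t,round(o['clock'],2),o['tcp_pos'].round(1),'F',o['force'].round(2),'T',o['wrist_torque'].round(2),'w',round(o['grip_width'],2),flush=True)
    return o
AX=np.array([np.cos(np.radians(3)),np.sin(np.radians(3)),0])
E
python3 - <<'E'
from h import *
B=np.array([510.3,146.4,112.0])
print(movel(B+[0,0,3],10,threshold=7)); s('up3')
for d,v,th in [(5,12,9),(12,14,7),(17,10,6)]:
    r=movel(B+AX*d+[0,0,3],v,threshold=th); s((d,r))
    if r: break
E
```

```text
True
up3 6.84 [510.3 146.4 112. ] F [1.21 0.63 3.21] T [ 0.16 -0.11 -0.04] w 55.7
(5, False) 7.54 [515.1 146.5 114.5] F [-2.2  -0.3  -5.18] T [-0.04  0.32 -0.01] w 55.69
(12, False) 8.19 [522.3 147.  115. ] F [-2.64 -0.71 -6.44] T [-0.04  0.45 -0.04] w 55.7
(17, False) 8.84 [527.4 147.3 115. ] F [-3.16 -0.38 -5.75] T [-0.12  0.52 -0.01] w 55.44
```

```bash
python3 - <<'E'
from h import *
B=np.array([510.3,146.4,112.0])
p=B+AX*17
movel(p+[0,0,1.8],10,threshold=6); s('dn'); dwell(.2); s('dn')
snap('side','s3')
for d in [19,21,23,25,27,29]:
    r=movel(B+AX*d+[0,0,1.8],6,threshold=5); o=s((d,r))
    if r or o['force'][0]<-7: break
E
python3 -c "
import cv2
a=cv2.imread('pics/s3.png')[150:270,210:350]; cv2.imwrite('pics/s3c.png',cv2.resize(a,None,fx=5,fy=5,interpolation=cv2.INTER_CUBIC))"
```

```text
dn 9.11 [527.5 147.4 114.2] F [-3.03 -0.63 -2.22] T [0.02 0.51 0.  ] w 55.49
dn 9.31 [527.4 147.4 114.2] F [-2.4   0.55 -2.03] T [ 0.04  0.58 -0.01] w 55.43
(19, False) 9.84 [529.3 147.4 113.8] F [-2.84 -0.16 -1.21] T [0.09 0.55 0.05] w 55.64
(21, False) 10.32 [531.3 147.5 113.7] F [-4.08  0.55 -2.83] T [ 0.12  0.55 -0.  ] w 55.66
(23, False) 10.81 [533.3 147.7 113.8] F [-3.86  0.64 -1.82] T [0.12 0.61 0.06] w 55.58
(25, False) 11.29 [534.8 147.7 113.8] F [-6.53  0.52 -1.71] T [ 0.15  1.01 -0.  ] w 55.61
(27, True) 11.54 [533.6 147.6 112.6] F [-4.32  0.22 -1.27] T [0.01 0.58 0.02] w 55.76
```

View pics/s3c.png

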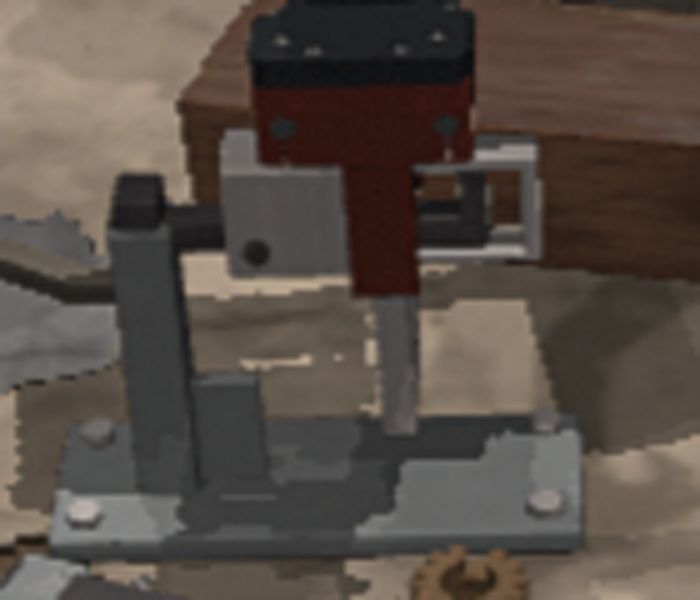

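Contact with the housing is felt at about d = 24.5 mm: Fx rises from −4 to −6.5. Next, press lightly there and lift straight up.

Run:
```python
from h import *
z=np.load('w1.npz');P=cloud(z,z['d'])
print('purple',P[285,150].round(),P[250,175].round(),P[255,140].round())
B=np.array([510.3,146.4,112.0])
for d in [24,24.8,25.2]:
    r=movel(B+AX*d+[0,0,1.5],5); o=s((d,r))
    if o['force'][0]<-6: break
for k in [4,6,8,11,14,18,22,26]:
    r=movel(B+AX*d+[0,0,k],15,threshold=6); o=s(('z',k,r))
    if r or o['force'][2]<-10 or o['force'][0]<-12: break
```

```text
purple [382. 337.  88.] [396. 338.   5.] [383. 394.  -2.]
(24, False) 12.21 [534.  147.6 112.9] F [-4.33 -1.14 -6.23] T [-0.01  0.63 -0.05] w 55.65
(24.8, False) 12.52 [534.6 147.6 113.2] F [-5.43 -0.58 -6.99] T [-0.03  0.84 -0.03] w 55.54
(25.2, False) 12.77 [534.6 147.6 113.2] F [-7.   -1.12 -4.54] T [-0.07  1.12 -0.02] w 55.81
('z', 4, False) 13.08 [534.6 147.6 115.6] F [-6.74 -1.24 -5.45] T [-0.07  1.14 -0.  ] w 56.01
('z', 6, False) 13.37 [534.6 147.6 117.6] F [-6.89 -0.59 -4.6 ] T [-0.02  1.15 -0.01] w 55.74
('z', 8, False) 13.65 [534.6 147.6 119.6] F [-6.49 -0.09 -5.86] T [-0.05  1.04 -0.01] w 55.87
('z', 11, False) 14.0 [534.6 147.6 122.6] F [-6.74 -0.15 -5.21] T [-0.08  1.14 -0.03] w 55.51
('z', 14, False) 14.35 [534.7 147.6 125.7] F [-7.07 -0.57 -5.18] T [-0.08  1.18 -0.04] w 55.53
('z', 18, False) 14.77 [534.8 147.7 129.8] F [-6.43 -0.74 -5.19] T [-0.05  1.08 -0.01] w 55.98
('z', 22, False) 15.18 [534.9 147.6 133.9] F [-6.27 -0.13 -5.34] T [-0.02  1.04  0.03] w 55.92
('z', 26, True) 15.5 [535.5 147.6 137.3] F [-0.39 -0.43 -3.54] T [0.   0.02 0.03] w 56.0
```

```bash
python3 - <<'E'
from h import *
B=np.array([510.3,146.4,112.0])
r=movel(B+AX*25+[0,0,30],15,threshold=6); s(r)
r=movel(B+AX*24.5+[0,0,37],15,threshold=6); s(r); dwell(.1); s('')
snap('side','s4')
E
python3 -c "
import cv2
a=cv2.imread('pics/s4.png')[130:270,210:350]; cv2.imwrite('pics/s4c.png',cv2.resize(a,None,fx=4,fy=4,interpolation=cv2.INTER_CUBIC))"
```

```text
False 16.17 [535.3 147.7 141.9] F [ 0.04  0.25 -4.29] T [ 0.02 -0.01 -0.04] w 55.68
False 16.78 [534.8 147.7 149.1] F [ 0.35 -0.14 -4.93] T [ 0.03 -0.04 -0.  ] w 56.02
 16.88 [534.7 147.7 148.9] F [ 0.11  0.63 -4.27] T [-0.04 -0.    0.04] w 55.92
```

View pics/s4c.png

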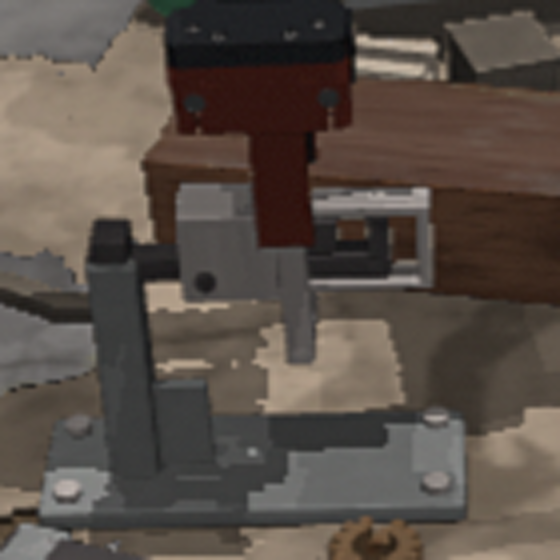

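```bash
python3 - <<'E'
from h import *
B=np.array([510.3,146.4,112.0])
for d in [10,-20,-50,-78]:
    r=movel(B+AX*d+[0,0,37],35,threshold=6); o=s((d,r))
    if r: raise SystemExit
movel(B+AX*-78+[0,0,120],120); s('up')
ax=np.array([np.cos(np.radians(-17.5)),np.sin(np.radians(-17.5)),0])
E=np.array([554.7,359.9,0])-ax*113; print(E)
move_pose([E[0],E[1],232],Q(-17.5)); s('entry')
snap('wrist','w5'); snap('side','s5')
movel([E[0],E[1],148],100,threshold=8); s('low')
snap('wrist','w6'); snap('top','t6'); snap('side','s6')
E
python3 fit.py w5 w6 t6 s6| grep -E "plarm|nose"
```

```text
(10, False) 17.5 [520.2 146.9 149.2] F [ 0.7   0.35 -3.05] T [0.03 0.   0.05] w 55.57
(-20, False) 18.51 [490.4 145.4 149. ] F [-0.52  0.11 -4.62] T [-0.02 -0.01 -0.01] w 55.54
(-50, False) 19.52 [460.5 143.8 149. ] F [ 0.1  -0.11 -5.08] T [0.   0.03 0.02] w 55.91
(-78, False) 20.47 [432.5 142.3 149. ] F [-0.34  0.84 -3.34] T [ 0.06 -0.01  0.01] w 55.59
up 21.31 [432.2 142.3 231.1] F [ 0.02 -0.33 -4.15] T [ 0.03 -0.07  0.02] w 55.94
[446.92998457 393.87975534   0.        ]
entry 22.3 [447.1 393.  231.5] F [ 0.47  0.49 -4.87] T [ 0.04 -0.01  0.07] w 55.6
low 23.39 [447.3 394.1 149.1] F [-0.22  0.56 -3.27] T [ 0.12 -0.08  0.03] w 55.94
w5 plarm 2515 line (array([556.1, 357.9], dtype=float32), -17.52) lo [509.2 338.7 122. ] hi [599.4 376.6 126. ] rect [array([555.3, 358.5]), array([ 17.8, 101.1]), np.float64(69.9)]
w5 nose 225 line (array([503.3, 374.4], dtype=float32), 69.23) lo [497.9 367.4 140.3] hi [508.4 381.4 143.4] rect [array([503.2, 374.5]), array([13.5,  8.3]), np.float64(72.4)]
w6 plarm 4391 line (array([549.5, 360.4], dtype=float32), -17.31) lo [509.3 344.8 122.3] hi [586.6 377.  125.8] rect [array([547.6, 361. ]), array([13.8, 83. ]), np.float64(73.2)]
w6 nose 521 line (array([503.7, 374.3], dtype=float32), 70.41) lo [497.8 367.4 140.3] hi [509.5 381.4 143.4] rect [array([503.6, 374.4]), array([13.2,  9.8]), np.float64(72.2)]
t6 plarm 623 line (array([555. , 359.3], dtype=float32), -17.93) lo [510.5 338.1 121.2] hi [599.6 378.3 128.1] rect [array([556.7, 359.1]), array([18.3, 98.2]), np.float64(69.6)]
t6 nose 0
s6 plarm 509 line (array([554.8, 363.2], dtype=float32), -19.05) lo [510.3 343.4 121.1] hi [599.1 381.5 126.8] rect [array([554.5, 361.4]), array([ 17.7, 100.1]), np.float64(71.9)]
s6 nose 55 line (array([506.8, 377.1], dtype=float32), 66.98) lo [500.7 368.3 140.3] hi [512.5 383.9 144.2] rect [array([506.6, 376.2]), array([15. , 10.2]), np.float64(76.9)]
```

View pics/w6.png

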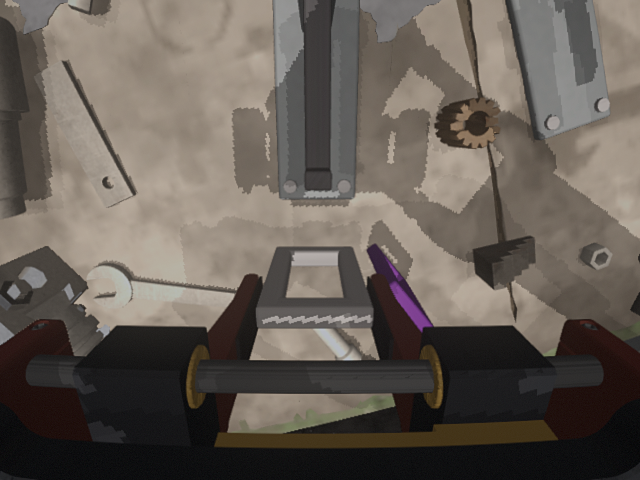

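View pics/s6.png

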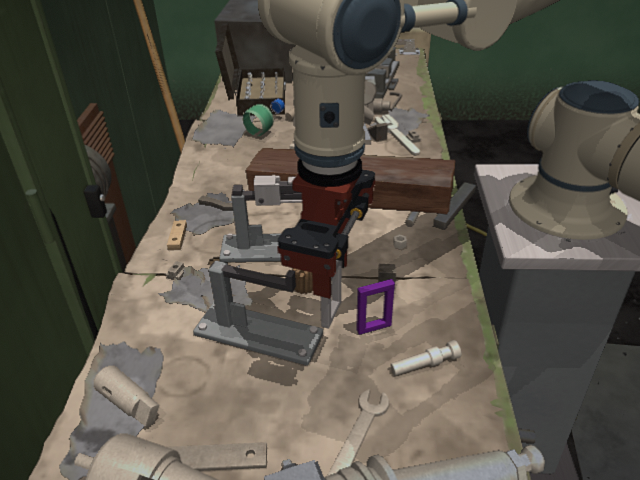

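View pics/t6.png

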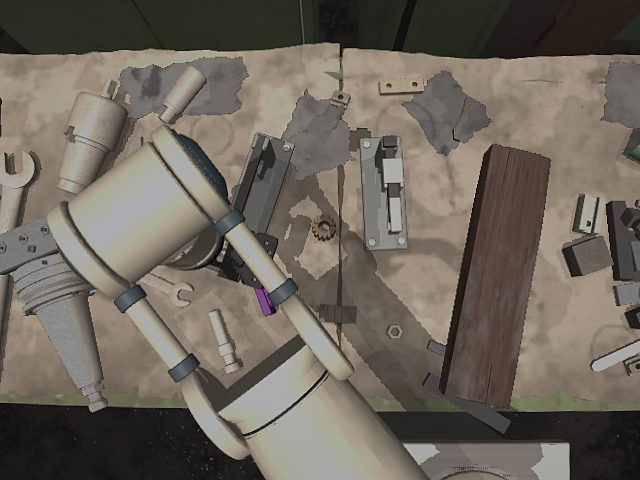

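The wrist view shows the link's window (315,275) in line with the plain arm (318,100) and nose (318,180), and the purple look-alike is clear at (395,280). Next, go in over the nose.

```bash
python3 - <<'E'
from h import *
ax=np.array([np.cos(np.radians(-17.5)),np.sin(np.radians(-17.5)),0])
C=np.array([554.7,359.0,0])
for d in [-80,-50,-25,5]:
    r=movel(C+ax*d+[0,0,148],45,threshold=6); o=s((d,r))
    if r: raise SystemExit
p=C+ax*5
for z in [125,117]:
    r=movel(p+[0,0,z],30,threshold=6); s((z,r))
    if r: break
snap('wrist','w7'); snap('side','s7')
if not r:
  r=movel(p+[0,0,110],6,threshold=4); s(('seat',r)); dwell(.2); s('')
E
python3 -c "
import cv2
a=cv2.imread('pics/s7.png')[220:370,180:350]; cv2.imwrite('pics/s7c.png',cv2.resize(a,None,fx=4,fy=4,interpolation=cv2.INTER_CUBIC))"
```

```text
(-80, False) 24.43 [478.3 383.1 148. ] F [-1.15 -0.31 -3.59] T [ 0.08 -0.01  0.02] w 55.72
(-50, False) 25.25 [506.9 374.  147.9] F [-0.74  0.76 -3.88] T [ 0.05  0.04 -0.01] w 55.8
(-25, False) 25.96 [530.9 366.5 147.9] F [-0.17  0.63 -4.39] T [ 0.04 -0.01  0.02] w 55.8
(5, False) 26.77 [559.4 357.5 147.9] F [-0.55  0.04 -4.  ] T [ 0.04  0.02 -0.01] w 55.76
(125, False) 27.69 [559.6 357.6 125.3] F [ 0.49  0.56 -3.39] T [0.07 0.03 0.07] w 55.75
(117, False) 28.11 [559.3 357.4 116.5] F [-0.47  0.79 -4.94] T [0.08 0.03 0.01] w 55.93
('seat', True) 29.05 [559.4 357.5 112.1] F [-0.   -0.46  5.58] T [ 0.04  0.04 -0.03] w 55.93
 29.25 [559.4 357.5 112.1] F [0.69 0.04 6.09] T [ 0.09  0.07 -0.04] w 55.72
```

View pics/s7c.png

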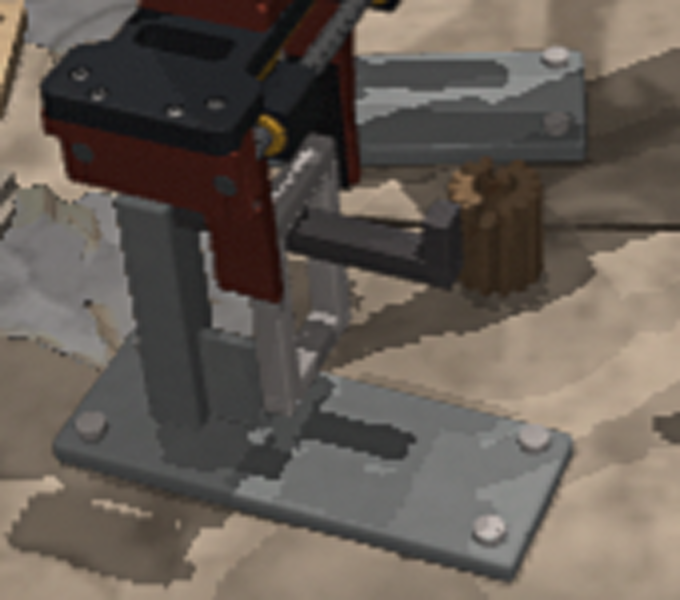

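View pics/w7.png

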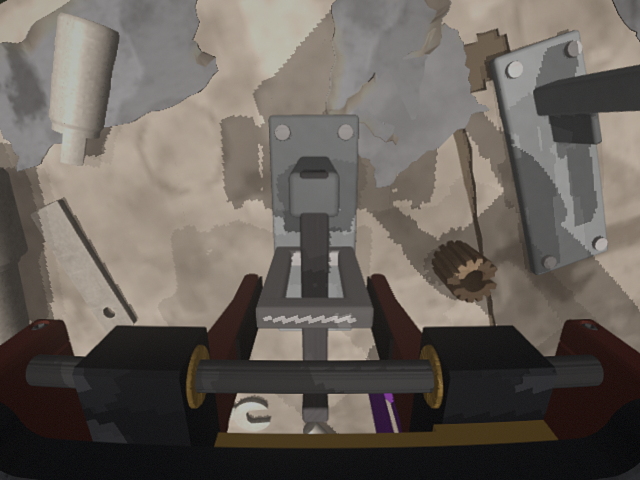

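```bash
python3 - <<'E'
from h import *
o=get_obs(); p=o['tcp_pos']
movel([p[0],p[1],p[2]+0.4],5); s('relax')
grip(62,5); s('open'); grip(88); s('open')
movel([p[0],p[1],p[2]+20],40,threshold=3); s('')
movel([p[0],p[1],240],120); dwell(.8); s('up')
snap('wrist','w8'); snap('side','s8')
z=np.load('w8.npz');P=cloud(z,z['d']).reshape(-1,3);x,y,h=P.T
ax=np.array([np.cos(np.radians(-17.5)),np.sin(np.radians(-17.5))]); C=np.array([554.7,359.9])
u=(P[:,:2]-C)@ax; v=(P[:,:2]-C)@np.array([-ax[1],ax[0]])
m=(h>133)&(h<141)&(abs(u)<40)&(abs(v)<45); print(m.sum(),np.percentile(np.c_[u,v,h][m],[2,50,98],axis=0).round(1))
E
python3 -c "
import cv2
a=cv2.imread('pics/s8.png')[220:370,180:350]; cv2.imwrite('pics/s8c.png',cv2.resize(a,None,fx=4,fy=4,interpolation=cv2.INTER_CUBIC))"
```

```text
relax 30.02 [559.4 357.4 112.1] F [1.44 0.14 1.12] T [ 0.18 -0.17  0.01] w 55.81
open 30.38 [559.3 357.4 112.1] F [ 0.12  0.92 -0.2 ] T [0.03 0.03 0.03] w 61.96
open 30.98 [559.4 357.5 112.5] F [-0.5   0.26 -0.03] T [ 0.03  0.04 -0.05] w 88.0
 31.62 [559.5 357.5 132.2] F [ 0.68 -0.09 -0.45] T [0.04 0.02 0.01] w 87.74
up 33.47 [559.4 357.5 240. ] F [0.81 0.02 0.61] T [ 0.09 -0.02 -0.  ] w 87.95
920 [[ -0.7 -27.8 133.8]
 [  5.2  -1.1 136. ]
 [ 10.4  25.6 137.4]]
```

View pics/s8c.png

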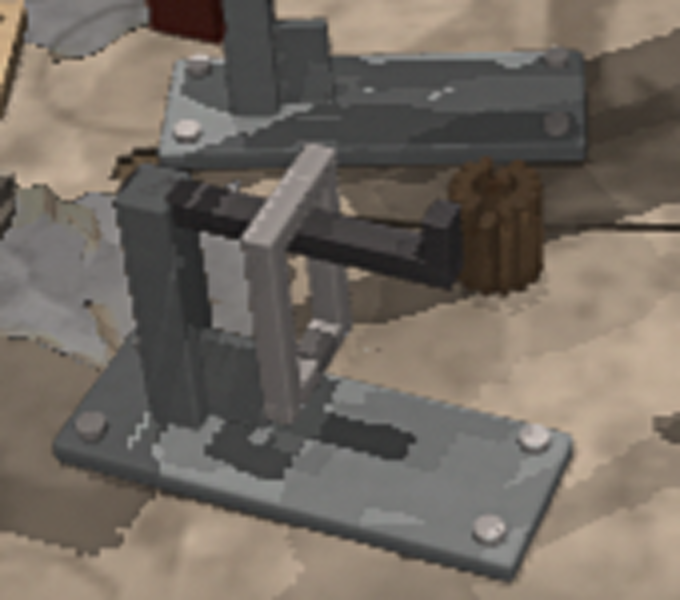

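View pics/w8.png

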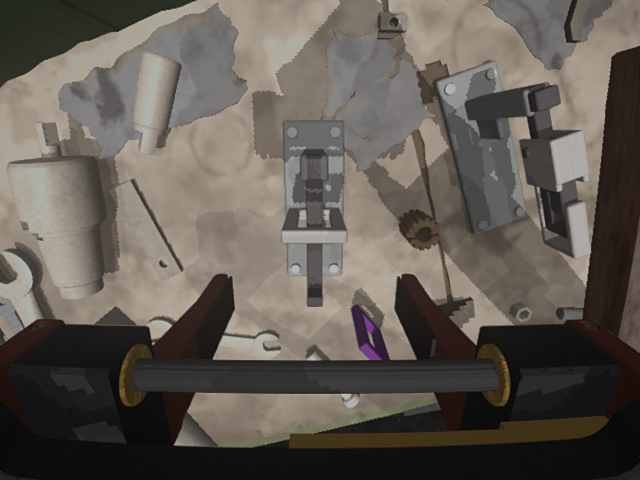

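The link hangs centred on the plain arm (crown top z about 137, offset about 1 mm), upright and still. The gripper is clear.

```bash
python3 -c "
from h import *
close_job(); print(get_obs()['clock'])"
```

```text
the job is handed in; nothing more can be done
the job is handed in; nothing more can be done
```

The link now hangs on the plain hook's arm, and I handed the job in at about 33.5 s; no verdict was reported.

**Push and lift:** I gripped the crown ends, raised the link slightly, and pushed the keeper back by feel. The link met the housing after about 24.5 mm, and the sideways force read at most about 7 N. I kept it pressed there and lifted it straight up past the lip. I then drew it forward off the safety hook at +37 mm.

**Hanging:** I brought it in over the plain hook's nose from the front and lowered it until it touched, with about 10 N of contact. I then eased off, opened the gripper and moved straight up.

**Last checks:**
- **Position:** the wrist camera put the crown's top at about 137 mm, the expected resting height, and about 1 mm off the arm's middle line.
- **Hang:** the link looked upright in the last picture, between nose and post. I took it as still after 0.8 s of waiting and did not measure its speed.
- **Gripper:** it was at z = 240 mm, and the tool force was near zero.
- **Other parts:** the cutter, step block and purple link looked unmoved. I judged that by eye and did not measure it.

**Disagreements:**
- The side camera read x about 4 mm further back than the top camera. I went by the wrist camera and by touch instead.
- Two guarded moves stopped early on their force thresholds: the first raise after gripping, and the lift as the link left the housing. Both were harmless.
- At +3 mm during the push, the vertical force read about 2 N more than the link's weight. That may have been light contact with the lip, so I lowered the link about 1 mm before going on.

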